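# Turn the hooped egg dish to the serving pot and hold it ready

### The arm

A 6-joint arm with a two-finger parallel gripper is mounted at the origin on a cart in front of the work surface, level with it; the furniture and walls round the work are solid. World frame = base frame: x ahead of the robot, y to its left, z up, the work surface at z = 0. Lengths are in mm, angles in rad, forces in N, time in s.
With the tool pointing down it reaches from about 275 to 750 mm from the base axis. Payload 10.2 kg.
Tool frame: the origin (TCP) lies midway between the tips of the shut fingers; the grasp point (between the pads) lies 19 mm behind it (ctrl.grip_depth is the distance from the TCP to the grasp point, in mm); y points along the fingers, x is the direction in which the jaws open and shut, and the axes are right-handed (so a half turn about y gives the same grasp; the last joint's range is limited). The gripper opens to 85 mm and grips with 20 to 120 N. Pads are 22 mm wide; open, the fingers measure 114 mm over their backs; the gripper's body (76 mm by 85 mm) begins 54 mm behind the grasp point. The pads swing forward as they close: fully open they stand 13 mm farther back than shut.
Start: joints at [-1.551, 0.313, 1.498, -0, 1.331, -0.223], TCP at [126.208, -509.61, 231.294] pointing down, gripper open.
Joint ranges: [-2.94, 2.94], [-0.97, 2.17], [0.19, 2.56], [-1.23, 4.37], [0.02, 3.11], [-2.88, 2.88]. Speed limits (rad/s): [2.39, 2.39, 3.01, 3.14, 3.14, 3.14].

### API

Orientations are given as a unit quaternion [w, x, y, z].
In Python, from rig import ctrl gives the robot as it stands. The module is installed in compiled form; this text tells all that it offers.
- The arm moves only by the tool drive_tool, never from a script. Its arguments are lists of equal length, an entry for each row: "gripper": the closure, from 0 (fully open) to 1 (shut); "offset": the shift along the tool's x, y, z in m, a list of three; "turn": the turn about the tool's y in degrees. In form: {"gripper": [gripper, ...], "offset": [[tx, ty, tz], ...], "turn": [turn, ...]}. A call has 1 to 20 rows; each row shifts and turns the commanded pose from where the row before left it, along the tool's axes as they then stand; what a row does not reach is not made up. A row lasts 1/12 s, in which the tool goes at most 41.7 mm and 7.16 degrees, less where a joint would pass 70% of its speed; a pose out of reach is approached as far as the arm can. A call is refused whole if a number of a shift passes 0.0417 or a number of a turn 7.16, either way. A call with a gripper value outside its range is refused whole. The fingers move at their own pace and stop on an object; "force" is the grip in N (left out, the last holds). Time passes only in rows, so rows that do not move let the fingers close. It gives the time, the measured TCP pose, the force and the opening at its end, in the units of the state.
- ctrl.sense(): the state, without advancing time (a new reading comes with each control period).
- ctrl.capture(name): name is "side" or "top"; returns (picture, depth): 480x640x3 uint8, red, green, blue; 480x640 float32, mm along the optical axis (not along the pixel's ray), 0 where there is no reading.
- ctrl.camera_params(name): a dict with "fovy" (degrees; the focal length in pixels is half the picture's height over the tangent of half this angle, whatever the lens; pixels are square), "cx", "cy" (the principal point, pixels), "view" (4x4, takes a point from world to camera coordinates). Camera axes: x right, y down, z forward; pixel columns grow to the right and rows downward; lengths in mm; the calibration is good to about 2 mm. A picture is of the moment at which its call begins. camera_params takes no time and is no camera call.
- ctrl.finish_job(): hands the job in, once; it reports no verdict.
Trained networks look in the newest picture that a camera, given by its name, has taken for a name from the list of things; names that differ only in an ending like _2 or _b are one class to them, and where a whole thing is asked for, a point or a joint stands for the part that bears it (a point fixed in the world has none). Each returns a list of dicts, best first, with "score" (0 to 1); they miss things now and then, are a little off and sometimes report something else, mostly with a low value. They report only what shows in the picture. A call takes as long as a camera call. They do not tell look-alikes from the thing itself.
- ctrl.boxes_of(camera, query): "centre" ([x, y, z] in mm, in the coordinates of the camera as it stood for that picture, good to about 4 mm: the middle of the surface that is visible of it).
- ctrl.regions_of(camera, query): "mask" (480x640 bool, what is visible of it).
- ctrl.pinpoint(camera, query): "centre" ([x, y, z] in mm, in the coordinates of the camera as it stood for that picture, good to about 4 mm: a listed point, or the origin of a listed thing).
The state is a dict: "time_s": time; "joints": joint angles; "dq": joint speeds; "tau": joint torques, N m; "eef_pos": TCP position; "ee_rot": TCP orientation; "force": force on the tool from outside, world axes, zero at the start; "wrist_torque": the same for the moment, N m; "grip_width": opening from 0.0 (shut) to 1.0 (fully open).
Only numpy, scipy, OpenCV 4.12 (cv2) and the standard library are available. Lean on these libraries where they do the work, as an engineer would, in place of code of your own. Each camera call takes 0.05 s, during which the arm holds its last target.

### The job

The hooped steel dish with the small crumbed egg in it stands with its orange pouring lip pointing to your left. Take it by the black grip on its hoop, lift it straight up clear of the worktop, then turn it a quarter turn clockwise (seen from above) in the air so that the lip points straight to the back, away from you, and bring the tip of the lip over the middle of the open steel pot, low above it but not touching it. Keep the dish level and the egg in the middle of the dish the whole way, leave everything else where it stands, and finish still holding the dish there, ready to serve.

Things in the scene. Friction and masses are not known exactly. Their poses are not given: they have to be found in the camera images.
- dish: dished round steel dish, 147 mm across, rim 28 mm high, about 0.3 kg, loose; inside a shallow cone (7 degrees at the middle, lowest 13 mm up). Origin: centre of underside, on the worktop; x along the orange pouring lip, y along the hoop, z up; x starts pointing left (world +y) within 17 degrees. A hoop of 8 mm bar rises at y = -69 and +69 mm and crosses over at 118 mm
- dish_grip (a point): centre of the black grip sleeve on top of the hoop, 118 mm straight above the dish's origin; the sleeve is a flat-sided bar 16 mm thick (along the dish's x), 70 mm long (along the dish's y) and 18 mm high; free below for 60 mm. Axes as the dish's.
- dish_lip (a point): tip of the orange pouring lip: 95 mm from the dish's centre along its x, 30 mm above its origin; the lip is 36 mm wide, its end 97 mm out, its underside 27 mm and top 37 mm above the dish's origin. Axes as the dish's.
- egg: small brown crumbed egg, a ball 38 mm in diameter, about 35 g, loose, rolls; origin at its centre. It lies in the middle of the dish at the start.
- pot: open round steel pot (ramekin), 67 mm across at the rim, 52 mm high, empty, loose, upright on the worktop; origin at the centre of its underside; its x points straight to the back of the worktop, away from the robot (world +x), its y to the robot's left.
- pot_mouth (a point): centre of the pot's mouth, at rim height, 52 mm above the pot's origin.
- tub: bystander: green dip tub with a lid, 66x73x37 mm, loose; origin at the centre of its underside. It and the pot may stand in either of two places.
- dredger: bystander: upright aluminium salt dredger, 68 mm in diameter, 115 mm high, loose; origin at the centre of its underside.
Mind the look-alikes: they are no part of the job. What is shaped like the pot but purple is not meant.

How it is judged (in metres and radians):
On the way, in this order (a step that is already met when the one before it is completed fails the run):
1. the dish is lifted level off the worktop in the fingers, the egg in the middle (height (world z) of dish above 0.02 m and horizontal distance between egg and dish below 0.02 m and contact force between dish and the fingers above 2 N and angle between dish's own z axis and vertical below 0.1 rad), for 0.1 s.
2. in the air, the dish has been turned so that its lip points to the back (all of step 1 and angle between the x axis of dish and the x axis of pot, either way round below 0.21 rad and x of pot_mouth in the frame of dish above 0 m), for 0.2 s.
At the end, for the whole second after the job is handed in: fingers hold the dish (over 2 N), pot, tub and dredger not touching it; level within 0.10 rad, underside 35 to 150 mm up; lip to the back within 0.21 rad, its tip within 25 mm in plan of the middle of the upright pot; egg within 15 mm of the dish's middle; all still (contact force between dish and the fingers above 2 N and angle between each of dish, pot's own z axis and vertical below 0.1 rad and angle between the x axis of dish and the x axis of pot, either way round below 0.21 rad and x of pot_mouth in the frame of dish above 0 m and horizontal distance between egg and dish below 0.015 m and height (world z) of egg above 0.06 m and height (world z) of dish between 0.035 and 0.15 m and horizontal distance between dish_lip and pot_mouth below 0.025 m and contact force between dish and pot below 0.3 N and contact force between dish and tub below 0.3 N and contact force between dish and dredger below 0.3 N and linear speed of dish below 0.03 m/s and linear speed of egg below 0.05 m/s); the arm keeps its last pose, push and grip.
It fails at once if the egg rolls more than 35 mm from the middle of the dish (horizontal distance between egg and dish above 0.035 m).
It fails at once if the dish is tipped more than 0.3 rad (17 degrees) (angle between dish's own z axis and vertical above 0.3 rad).
It fails at once if the pot, the tub or the salt dredger is shoved more than 20 mm or toppled (distance of any of pot, tub, dredger from where it was at the start of the episode above 0.02 m or angle between any of pot, tub, dredger's own z axis and vertical above 0.3 rad).
It also fails if it takes over 48 s, if anything falls off the work surface, if the arm or the gripper's body presses on something with over 40 N, if the wrist force passes 120 N, or if a joint passes its speed limit or range.

## Working session

There is one attempt and no reset: what is moved stays moved. The work goes in short steps, Python scripts to look and compute and a tool call to move; the robot and the scene stay as the last step left them, time stands still between calls to the robot, and variables do not carry over. Pictures are saved under pics/ and viewed, and the job is handed in when it is done.

Besides the shell and the picture viewer there is one more tool, called after ">>>" as name(argument=value, ...), one argument or row to a line, values as JSON. drive_tool: Moves the arm, as the interface text tells. Its arguments: {"type":"object","properties":{"gripper":{"type":"array","items":{"type":"number"}},"offset":{"type":"array","items":{"type":"array","items":{"type":"number"}}},"turn":{"type":"array","items":{"type":"number"}},"force":{"type":"number"}},"required":["gripper","offset","turn"]}

```bash
mkdir -p pics
cat > h.py <<'E'
import numpy as np, cv2
from rig import ctrl
def w(cam,p):
    V=np.array(ctrl.camera_params(cam)["view"]); return (np.linalg.inv(V)@np.r_[p,1])[:3]
def cloud(cam,d):
    P=ctrl.camera_params(cam); f=240/np.tan(np.radians(P["fovy"])/2)
    v,u=np.mgrid[:480,:640]; p=np.stack([(u-P["cx"])/f*d,(v-P["cy"])/f*d,d,np.ones_like(d)],-1)
    return (p@np.linalg.inv(np.array(P["view"])).T)[...,:3]
E
python3 - <<'E'
from h import *
s=ctrl.sense(); print(s)
for c in("side","top"):
    im,d=ctrl.capture(c); cv2.imwrite(f"pics/{c}0.png",im[...,::-1]); np.save(c+"0.npy",d)
    for q in("dish","dish_grip","dish_lip","egg","pot","pot_mouth","tub","dredger"):
        print(c,q,[(np.round(w(c,r["centre"])).tolist(),round(r["score"],2)) for r in ctrl.pinpoint(c,q)][:3])
print(ctrl.sense()["time_s"])
E
```

```text
{'time_s': 0.0, 'joints': array([-1.55143204e+00,  3.13421123e-01,  1.49844420e+00,  5.78194395e-06,
        1.33100198e+00, -2.23389053e-01]), 'dq': array([-0.00024162, -0.0013644 , -0.00114811,  0.00015365, -0.00022235,
       -0.0009064 ]), 'tau': array([ 3.89891080e-03, -4.12270260e+01, -2.59735912e+01,  2.81105980e-05,
        4.24543963e-03,  8.22583047e-06]), 'eef_pos': array([ 126.18749486, -509.34083055,  230.74717651]), 'ee_rot': array([ 0.55721117, -0.55650975,  0.43606532, -0.4354993 ]), 'force': array([ 0.2777505 ,  0.19415686, -0.06747581]), 'wrist_torque': array([0.00444396, 0.00702589, 0.05249234]), 'grip_width': 0.9999009998011019}
side dish [([490.0, 211.0, -6.0], 0.94), ([577.0, -212.0, -5.0], 0.26)]
side dish_grip [([580.0, -210.0, 54.0], 0.7), ([490.0, 215.0, 117.0], 0.58), ([684.0, 164.0, 3.0], 0.15)]
side dish_lip [([510.0, 311.0, 30.0], 0.92), ([564.0, -23.0, -1.0], 0.37), ([579.0, -207.0, 53.0], 0.22)]
side egg [([495.0, 214.0, 34.0], 0.72)]
side pot [([373.0, -208.0, -0.0], 0.71), ([581.0, -214.0, -1.0], 0.67)]
side pot_mouth [([370.0, -203.0, 52.0], 0.75), ([579.0, -210.0, 52.0], 0.6)]
side tub [([563.0, -21.0, 1.0], 0.7)]
side dredger []
top dish [([492.0, 218.0, -4.0], 0.61)]
top dish_grip [([493.0, 215.0, 118.0], 0.95)]
top dish_lip [([505.0, 311.0, 34.0], 0.85), ([561.0, -29.0, -3.0], 0.48)]
top egg [([491.0, 216.0, 32.0], 0.6)]
top pot [([373.0, -208.0, -1.0], 0.9), ([580.0, -212.0, -1.0], 0.89)]
top pot_mouth [([576.0, -213.0, 53.0], 0.74), ([371.0, -207.0, 55.0], 0.65)]
top tub [([560.0, -29.0, -1.0], 0.91)]
top dredger [([683.0, 166.0, 3.0], 0.76)]
0.9
```

View pics/side0.png

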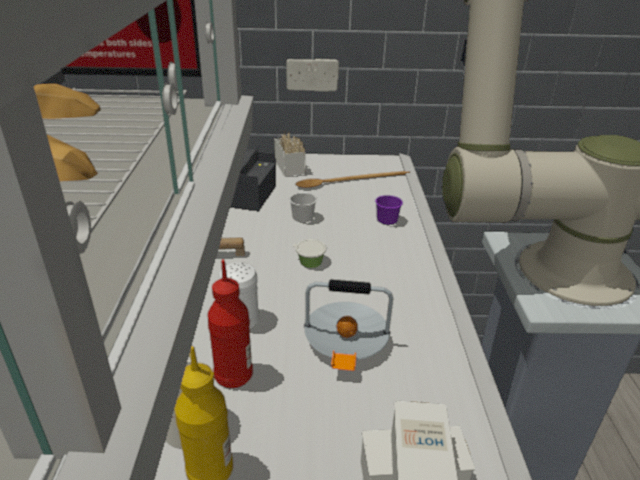

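View pics/top0.png

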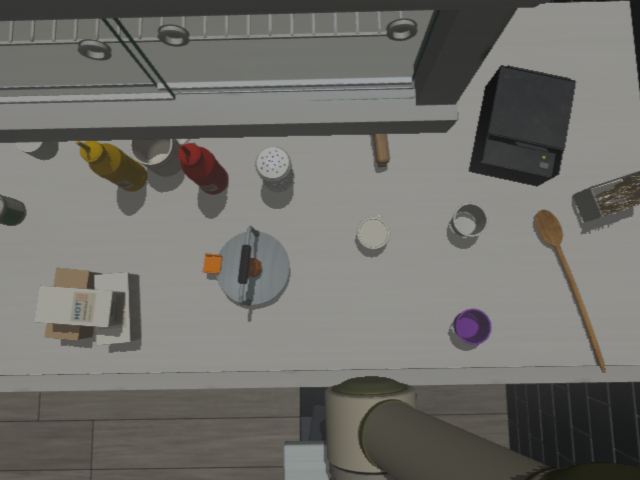

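Run:
```python
from h import *
from scipy.spatial.transform import Rotation as R
d=np.load("top0.npy"); im=cv2.imread("pics/top0.png")[...,::-1].astype(int); c=cloud("top",d)
ok=d>0
def rep(n,m):
    p=c[m&ok]; print(n,len(p),p.mean(0).round(1),p.min(0).round(),p.max(0).round())
    return p
near=lambda x,y,r:np.hypot(c[...,0]-x,c[...,1]-y)<r
sl=rep("sleeve",near(492,215,60)&(c[...,2]>119))
r=cv2.minAreaRect(sl[:,:2].astype(np.float32)); print(r)
lip=rep("orange",near(492,215,130)&(im[...,0]>im[...,2]*2+30)&(im[...,0]>140)&(c[...,2]>20))
for x,y in((580,-212),(373,-208)):
    m=near(x,y,50)&(c[...,2]>46)
    p=rep("pot",m); print(im[near(x,y,50)&(c[...,2]>20)&ok].mean(0)); print(cv2.minEnclosingCircle(p[:,:2].astype(np.float32)))
for cam in["top","side"]:
    m=near(0,0,9999)
print("tub",rep("tub",near(562,-25,70)&(c[...,2]>28)).mean(0)); rep("dredger",near(684,165,60)&(c[...,2]>60))
print(R.from_quat(ctrl.sense()["ee_rot"][[1,2,3,0]]).as_matrix().round(3))
```

```text
sleeve 467 [491.6 214.5 125. ] [433. 204. 119.] [551. 226. 131.]
((492.24908447265625, 214.7539520263672), (16.660324096679688, 118.9183578491211), 83.70350646972656)
orange 268 [500.  294.8  30.6] [484. 277.  25.] [519. 311.  42.]
pot 218 [ 576.7 -215.7   50.9] [ 542. -246.   46.] [ 608. -180.   55.]
[99.14042553 98.88297872 96.11702128]
((575.860595703125, -213.45730590820312), 33.9047737121582)
pot 244 [ 370.2 -210.    51.1] [ 338. -240.   46.] [ 403. -173.   57.]
[76.42975207 56.3285124  89.24380165]
((371.3304138183594, -206.7952423095703), 33.82670593261719)
tub 872 [555.9 -25.5  36. ] [523. -57.  30.] [593.   7.  41.]
tub [555.90475743 -25.53543575  36.0366004 ]
dredger 7653 [686.6 165.3 367.7] [647. 105.  60.] [744. 225. 610.]
[[ 0.24  -0.     0.971]
 [-0.971  0.     0.24 ]
 [-0.    -1.    -0.   ]]
```

The steel pot is at about (577, -213), seen at side (303,208) and top (467,222). The purple look-alike is at (371, -208). The dish is at (492, 215) and its lip points along about 84°. I'll check the overhead shelf clearance before moving.

Run:
```python
from h import *
print(ctrl.grip_depth)
for cam in("top","side"):
    c=cloud(cam,np.load(cam+"0.npy")); d=np.load(cam+"0.npy")
    for y0 in range(-300,400,100):
        m=(d>0)&(c[...,1]>y0)&(c[...,1]<y0+100)&(c[...,2]>130)&(c[...,0]>300)
        p=c[m]
        if len(p)>20: print(cam,y0,len(p),np.percentile(p,1,0).round(),np.percentile(p,50,0).round())
```

```text
18.700000000000003
top -300 34 [ 688. -300.  131.] [ 694. -287.  139.]
top -200 3148 [ 302. -146.  273.] [ 682. -112.  523.]
top -100 12920 [302. -99. 233.] [696. -61. 353.]
top 0 10201 [302.   1. 214.] [726.  50. 320.]
top 100 10335 [671. 101. 266.] [725. 150. 324.]
top 200 11709 [659. 201. 138.] [712. 251. 326.]
top 300 9442 [661. 301. 146.] [716. 338. 322.]
side -200 457 [ 677. -120.  272.] [ 795. -109.  318.]
side -100 6362 [306. -96. 215.] [732. -60. 366.]
side 0 5076 [301.   1. 180.] [853.  59. 318.]
side 100 5049 [677. 100. 268.] [811. 141. 325.]
side 200 6481 [671. 201. 184.] [757. 264. 322.]
side 300 10121 [660. 301. 134.] [733. 327. 321.]
```

>>> drive_tool(
  gripper=[0,0,0,0,0,0,0,0,0,0,0,0,0,0,0,0,0,0,0,0],
  offset=[
    [-0.0308,0,0.0265],
    [-0.0308,0,0.0265],
    [-0.0308,0,0.0265],
    [-0.0308,0,0.0265],
    [-0.0308,0,0.0265],
    [-0.0308,0,0.0265],
    [-0.0308,0,0.0265],
    [-0.0308,0,0.0265],
    [-0.0308,0,0.0265],
    [-0.0308,0,0.0265],
    [-0.0308,0,0.0265],
    [-0.0308,0,0.0265],
    [-0.0308,0,0.0265],
    [-0.0308,0,0.0265],
    [-0.0308,0,0.0265],
    [-0.0308,0,0.0265],
    [-0.0308,0,0.0265],
    [-0.0308,0,0.0265],
    [-0.0308,0,0.0265],
    [-0.0308,0,0.0265],
  ],
  turn=[0,0,0,0,0,0,0,0,0,0,0,0,0,0,0,0,0,0,0,0],
  force=40,
)

```text
time_s: 2.57
eef_pos: [493.0, 218.0, 231.3]
ee_rot: [0.557, -0.557, 0.436, -0.436]
force: [1.4, -1.5, 0.4]
grip_width: 0.999
```

>>> drive_tool(
  gripper=[0,0,0,0,0,0,0,0,0,0,0,0,0,0,0,0,0,0,0,0],
  offset=[
    [0,0,0],
    [0,0,0],
    [0,0,0],
    [0,0,0],
    [0,0,0],
    [0,0,0],
    [0,0,0],
    [0,0,0],
    [0,0,0],
    [0,0,0],
    [0,0,0],
    [0,0,0],
    [0,0,0],
    [0,0,0],
    [0,0,0],
    [0,0,0],
    [0,0,0],
    [0,0,0],
    [0,0,0],
    [0,0,0],
  ],
  turn=[-7,-7,-7,-7,-7,-7,-7,-7,-7,-7,-7,-7,-7,-7,-7,-7,-7,-7,-7,-7],
)

```text
time_s: 4.23
eef_pos: [492.6, 215.8, 231.3]
ee_rot: [-0.599, 0.599, 0.376, -0.376]
force: [-0.2, -0.4, -0.6]
grip_width: 0.998
```

>>> drive_tool(
  gripper=[0,0,0,0,0],
  offset=[
    [0,0,0],
    [0,0,0],
    [0,0,0],
    [0,0,0],
    [0,0,0],
  ],
  turn=[-7,-7,-6,0,0],
)

```text
time_s: 4.65
eef_pos: [492.5, 215.8, 231.3]
ee_rot: [0.527, -0.527, -0.472, 0.472]
force: [-0.1, 0.9, 0.5]
grip_width: 1.0
```

Run:
```python
from h import *
from scipy.spatial.transform import Rotation as R
s=ctrl.sense(); print(s["joints"].round(2),s["eef_pos"].round(1))
M=R.from_quat(s["ee_rot"][[1,2,3,0]]).as_matrix(); print(M.round(3),np.degrees(np.arctan2(M[1,0],M[0,0])))
im,d=ctrl.capture("side"); cv2.imwrite("pics/side1.png",im[...,::-1])
for q in("dish_grip","dish_lip","dish","pot_mouth"):
        print(q,[(np.round(w("side",r["centre"])).tolist(),round(r["score"],2)) for r in ctrl.pinpoint("side",q)][:3])
c=cloud("side",d); r=np.hypot(c[...,0]-492,c[...,1]-215)
m=(d>0)&(r<32)&(c[...,2]>112)&(c[...,2]<135)
p=c[m];print(len(p),p.mean(0),p.min(0),p.max(0),cv2.minAreaRect(p[:,:2].astype(np.float32)))
```

```text
[ 0.19  0.34  1.46  0.    1.34 -1.27] [492.5 215.8 231.3]
[[ 0.109 -0.    -0.994]
 [ 0.994 -0.     0.109]
 [-0.    -1.     0.   ]] 83.73073541451028
dish_grip []
dish_lip [([508.0, 308.0, 30.0], 0.65)]
dish [([491.0, 214.0, -5.0], 0.75)]
pot_mouth [([367.0, -205.0, 53.0], 0.77), ([579.0, -209.0, 53.0], 0.73)]
466 [492.46976059 221.36927767 122.38159288] [460.85312659 206.00327626 112.03643295] [522.82668483 229.62686444 129.40316227] ((492.21759033203125, 218.0895233154297), (20.288066864013672, 62.20153045654297), 84.2170181274414)
```

>>> drive_tool(
  gripper=[0,0,0,0,0,0,0,0,0,0,0],
  offset=[
    [0,0.01,0],
    [0,0.016,0],
    [0,0.016,0],
    [0,0.016,0],
    [0,0.016,0],
    [0,0.016,0],
    [0,0.016,0],
    [0,0.014,0],
    [0,0.008,0],
    [0,0.004,0],
    [0,0,0],
  ],
  turn=[0,0,0,0,0,0,0,0,0,0,0],
)

```text
time_s: 5.82
eef_pos: [492.2, 215.7, 98.5]
ee_rot: [0.526, -0.526, -0.472, 0.473]
force: [0.2, -0.1, -0.1]
grip_width: 1.0
```

Run:
```python
from h import *
print(ctrl.sense()["force"])
im,d=ctrl.capture("side"); cv2.imwrite("pics/side2.png",cv2.resize(im[200:420,230:460,::-1],None,fx=3,fy=2.7))
```

```text
[ 0.2101389  -0.05778356 -0.07082975]
```

View pics/side2.png

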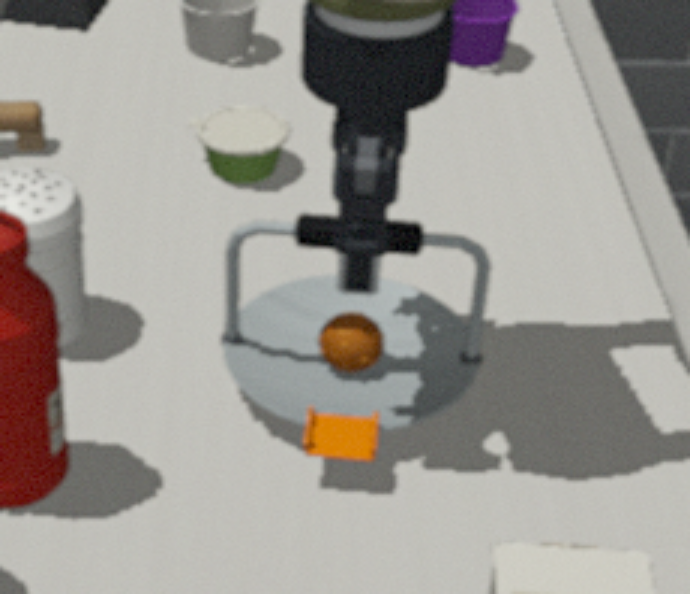

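The finger is centred on the sleeve at crop (360,235), and the egg is in the middle. I'll close slowly.

>>> drive_tool(
  gripper=[0.1,0.2,0.3,0.4,0.5,0.55,0.6,0.63,0.66,0.69,0.72,0.75,0.78,0.81,0.85,0.9,1,1,1,1],
  offset=[
    [0,0,0],
    [0,0,0],
    [0,0,0],
    [0,0,0],
    [0,0,0],
    [0,0,0],
    [0,0,0],
    [0,0,0],
    [0,0,0],
    [0,0,0],
    [0,0,0],
    [0,0,0],
    [0,0,0],
    [0,0,0],
    [0,0,0],
    [0,0,0],
    [0,0,0],
    [0,0,0],
    [0,0,0],
    [0,0,0],
  ],
  turn=[0,0,0,0,0,0,0,0,0,0,0,0,0,0,0,0,0,0,0,0],
  force=40,
)

```text
time_s: 7.53
eef_pos: [492.7, 215.8, 99.4]
ee_rot: [-0.526, 0.526, 0.473, -0.473]
force: [0.2, 0.8, 2.2]
grip_width: 0.178
```

>>> drive_tool(
  gripper=[1,1,1,1,1,1,1,1],
  offset=[
    [0,-0.001,0],
    [0,-0.002,0],
    [0,-0.003,0],
    [0,-0.003,0],
    [0,-0.003,0],
    [0,-0.002,0],
    [0,-0.001,0],
    [0,0,0],
  ],
  turn=[0,0,0,0,0,0,0,0],
)

```text
time_s: 8.2
eef_pos: [492.6, 215.8, 114.6]
ee_rot: [-0.526, 0.526, 0.473, -0.473]
force: [0.0, 0.3, -4.2]
grip_width: 0.183
```

Run:
```python
from h import *
s=ctrl.sense();print(s["force"],s["wrist_torque"],s["grip_width"])
im,d=ctrl.capture("side"); cv2.imwrite("pics/side3.png",cv2.resize(im[200:420,230:460,::-1],None,fx=3,fy=2.7))
for q in("egg","dish","dish_lip"):
        print(q,[(np.round(w("side",r["centre"]),1).tolist(),round(r["score"],2)) for r in ctrl.pinpoint("side",q)][:3])
```

```text
[ 0.00594335  0.30275587 -4.1936329 ] [-0.01302519  0.01337885  0.03624391] 0.18262637292110992
egg [([496.1, 216.1, 49.5], 0.89)]
dish [([492.8, 215.1, 10.6], 0.96)]
dish_lip [([507.7, 309.7, 42.6], 0.88)]
```

View pics/side3.png

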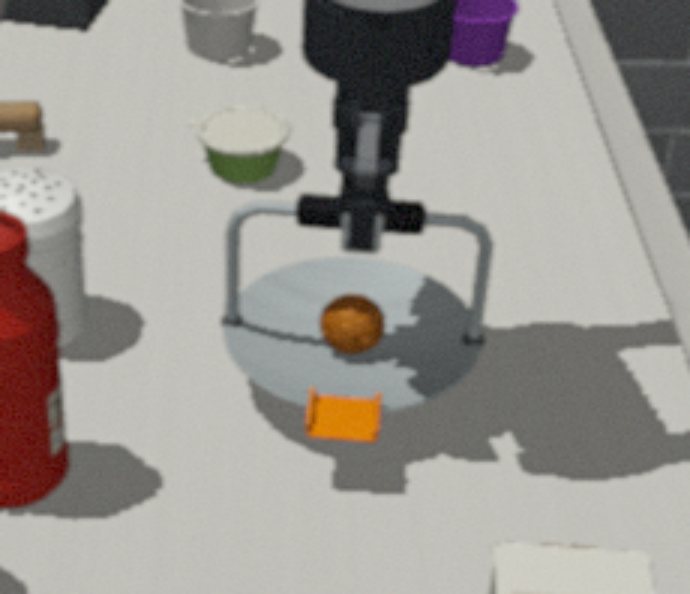

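>>> drive_tool(
  gripper=[1,1,1,1,1,1,1,1,1,1,1,1,1,1,1,1,1,1],
  offset=[
    [0,-0.001,0],
    [0,-0.002,0],
    [0,-0.003,0],
    [0,-0.004,0],
    [0,-0.005,0],
    [0,-0.006,0],
    [0,-0.006,0],
    [0,-0.006,0],
    [0,-0.006,0],
    [0,-0.006,0],
    [0,-0.006,0],
    [0,-0.006,0],
    [0,-0.005,0],
    [0,-0.004,0],
    [0,-0.004,0],
    [0,-0.003,0],
    [0,-0.002,0],
    [0,0,0],
  ],
  turn=[0,0,0,0,0,0,0,0,0,0,0,0,0,0,0,0,0,0],
)

```text
time_s: 9.9
eef_pos: [492.7, 215.8, 189.6]
ee_rot: [-0.526, 0.526, 0.473, -0.473]
force: [0.0, -0.6, -2.5]
grip_width: 0.181
```

>>> drive_tool(
  gripper=[1,1,1,1,1,1,1,1,1,1,1,1,1,1,1,1,1,1,1,1],
  offset=[
    [0,0,0],
    [0,0,0],
    [0,0,0],
    [0,0,0],
    [0,0,0],
    [0,0,0],
    [0,0,0],
    [0,0,0],
    [0,0,0],
    [0,0,0],
    [0,0,0],
    [0,0,0],
    [0,0,0],
    [0,0,0],
    [0,0,0],
    [0,0,0],
    [0,0,0],
    [0,0,0],
    [0,0,0],
    [0,0,0],
  ],
  turn=[0.5,1,1.5,2,2.5,3,3,3,3,3,3,3,3,3,3,3,3,3,3,3],
)

```text
time_s: 11.57
eef_pos: [492.5, 215.7, 189.1]
ee_rot: [0.681, -0.681, -0.19, 0.19]
force: [-0.3, 1.7, -3.8]
grip_width: 0.177
```

>>> drive_tool(
  gripper=[1,1,1,1,1,1,1,1,1,1,1,1,1,1,1,1,1],
  offset=[
    [0,0,0],
    [0,0,0],
    [0,0,0],
    [0,0,0],
    [0,0,0],
    [0,0,0],
    [0,0,0],
    [0,0,0],
    [0,0,0],
    [0,0,0],
    [0,0,0],
    [0,0,0],
    [0,0,0],
    [0,0,0],
    [0,0,0],
    [0,0,0],
    [0,0,0],
  ],
  turn=[3,3,3,3,3,3,3,2.5,2,1.5,1,0.5,0,0,0,0,0],
)

```text
time_s: 12.98
eef_pos: [492.6, 215.7, 189.3]
ee_rot: [-0.707, 0.707, 0.018, -0.018]
force: [-0.4, -0.6, -4.2]
grip_width: 0.181
```

Run:
```python
from h import *
from scipy.spatial.transform import Rotation as R
s=ctrl.sense();print(s["time_s"],s["joints"].round(2),s["eef_pos"],s["force"],s["wrist_torque"],s["grip_width"])
M=R.from_quat(s["ee_rot"][[1,2,3,0]]).as_matrix(); print(np.degrees(np.arctan2(M[1,0],M[0,0])))
for c in("side","top"):
  im,d=ctrl.capture(c); cv2.imwrite(f"pics/{c}4.png",im[...,::-1])
  for q in("egg","dish","dish_lip"):
        print(c,q,[(np.round(w(c,r["centre"]),1).tolist(),round(r["score"],2)) for r in ctrl.pinpoint(c,q)][:3])
```

```text
12.9833 [ 0.19  0.38  1.52 -0.    1.24  0.14] [492.55953276 215.74783447 189.29369511] [-0.40469915 -0.5567182  -4.24283815] [ 0.04168013 -0.02686006  0.03486568] 0.1810195406765625
2.9190009658151306
side egg [([491.2, 215.4, 122.7], 0.62)]
side dish [([489.4, 211.2, 83.0], 0.96)]
side dish_lip [([589.9, 218.4, 123.4], 0.87)]
top egg []
top dish [([490.0, 211.4, 87.6], 0.94), ([578.5, -215.0, -4.7], 0.66)]
top dish_lip []
```

View pics/side4.png

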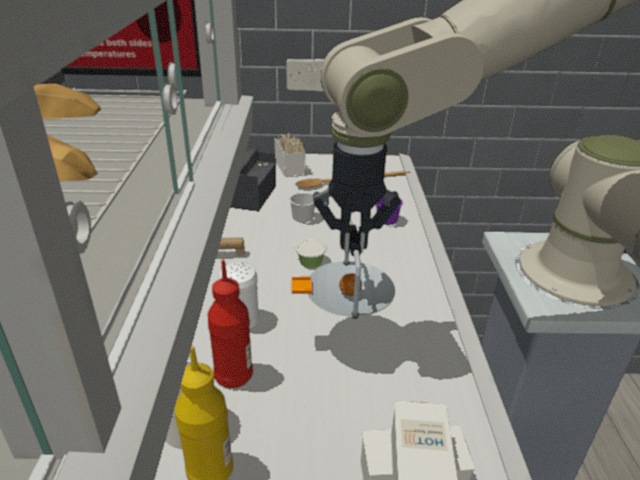

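>>> drive_tool(
  gripper=[1,1,1,1,1,1],
  offset=[
    [0,0,0],
    [0,0,0],
    [0,0,0],
    [0,0,0],
    [0,0,0],
    [0,0,0],
  ],
  turn=[0.5,1,1,0.5,0,0],
)

```text
time_s: 13.88
eef_pos: [492.6, 215.7, 189.3]
ee_rot: [-0.707, 0.707, -0.001, 0.001]
force: [-0.8, 0.6, -3.9]
grip_width: 0.182
```

>>> drive_tool(
  gripper=[1,1,1,1,1,1,1,1,1,1,1,1,1,1,1,1,1,1,1,1],
  offset=[
    [0,0,-0.001],
    [0,0,-0.003],
    [0,0,-0.005],
    [0,0,-0.007],
    [0,0,-0.009],
    [0,0,-0.011],
    [0,0,-0.013],
    [0,0,-0.015],
    [-0.0005,0,-0.016],
    [-0.0005,0,-0.016],
    [-0.001,0,-0.016],
    [-0.001,0,-0.016],
    [-0.001,0,-0.016],
    [-0.001,0,-0.016],
    [-0.001,0,-0.016],
    [-0.001,0,-0.016],
    [-0.001,0,-0.016],
    [-0.001,0,-0.016],
    [-0.0005,0,-0.016],
    [-0.0005,0,-0.016],
  ],
  turn=[0,0,0,0,0,0,0,0,0,0,0,0,0,0,0,0,0,0,0,0],
)

```text
time_s: 15.55
eef_pos: [481.7, -41.9, 189.4]
ee_rot: [-0.707, 0.707, -0.001, 0.001]
force: [-0.6, -0.4, -3.5]
grip_width: 0.185
```

>>> drive_tool(
  gripper=[1,1,1,1,1,1,1,1,1,1,1,1,1,1,1,1,1,1],
  offset=[
    [0,0,-0.016],
    [0,0,-0.016],
    [0,0,-0.016],
    [0,0,-0.016],
    [0,0,-0.016],
    [0,0,-0.016],
    [0,0,-0.014],
    [0,0,-0.012],
    [0,0,-0.01],
    [0,0,-0.009],
    [0,0,-0.007],
    [0,0,-0.006],
    [0,0,-0.004],
    [0,0,-0.003],
    [0,0,-0.002],
    [0,0,-0.001],
    [0,0,0],
    [0,0,0],
  ],
  turn=[0,0,0,0,0,0,0,0,0,0,0,0,0,0,0,0,0,0],
)

```text
time_s: 17.05
eef_pos: [481.9, -204.0, 189.3]
ee_rot: [0.707, -0.707, 0.0, -0.0]
force: [-0.7, -0.2, -3.8]
grip_width: 0.182
```

```bash
cat > chk.py <<'E'
import sys
from h import *
from scipy.spatial.transform import Rotation as R
n=sys.argv[1]
s=ctrl.sense();print(s["time_s"],s["joints"].round(2),s["eef_pos"],s["force"],s["wrist_torque"],s["grip_width"])
M=R.from_quat(s["ee_rot"][[1,2,3,0]]).as_matrix(); print(np.degrees(np.arctan2(M[1,0],M[0,0])))
for c in("side","top"):
  im,d=ctrl.capture(c); cv2.imwrite(f"pics/{c}{n}.png",im[...,::-1]); np.save(f"{c}{n}.npy",d)
  for q in("egg","dish","dish_lip","pot_mouth"):
        print(c,q,[(np.round(w(c,r["centre"]),1).tolist(),round(r["score"],2)) for r in ctrl.pinpoint(c,q)][:3])
E
python3 chk.py 5
```

```text
17.05 [-0.62  0.35  1.57  0.    1.23 -0.62] [ 481.91531787 -204.03778606  189.28963863] [-0.6833833  -0.21115503 -3.80204818] [ 0.04449468 -0.01781966  0.02391143] 0.18155192088577943
-0.0770997085917629
side egg [([483.0, -208.0, 124.8], 0.61)]
side dish [([479.8, -207.6, 87.6], 0.97)]
side dish_lip [([578.9, -206.2, 118.6], 0.65)]
side pot_mouth [([578.3, -209.6, 52.2], 0.88), ([372.1, -202.8, 51.6], 0.61)]
top egg [([478.6, -211.6, 123.4], 0.5)]
top dish [([476.7, -207.0, 90.1], 0.82)]
top dish_lip [([576.4, -206.7, 122.7], 0.72)]
top pot_mouth [([368.7, -207.5, 53.7], 0.87), ([573.8, -211.3, 50.0], 0.56), ([558.6, -27.5, -3.1], 0.37)]
```

View pics/side5.png

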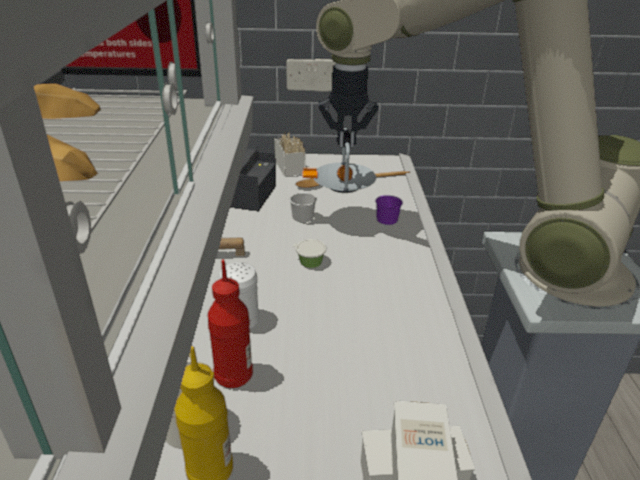

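View pics/top5.png

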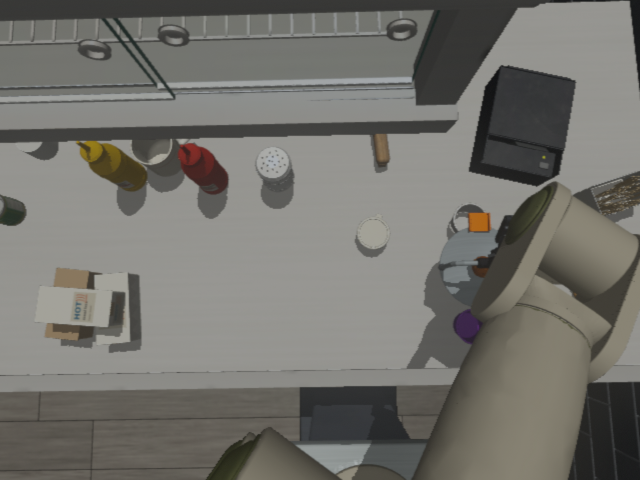

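>>> drive_tool(
  gripper=[1,1,1,1,1,1,1,1,1,1,1,1,1,1,1,1,1,1,1,1],
  offset=[
    [0,0,-0.0005],
    [0,0,-0.001],
    [0,0,-0.001],
    [0,0,-0.001],
    [0,0,-0.001],
    [0,0,-0.001],
    [0,0,-0.001],
    [0,0.001,-0.0005],
    [0,0.002,0],
    [0,0.003,0],
    [0,0.004,0],
    [0,0.004,0],
    [0,0.004,0],
    [0,0.003,0],
    [0,0.002,0],
    [0,0.001,0],
    [0,0,0],
    [0,0,0],
    [0,0,0],
    [0,0,0],
  ],
  turn=[0,0,0,0,0,0,0,0,0,0,0,0,0,0,0,0,0,0,0,0],
)

```text
time_s: 19.22
eef_pos: [482.0, -211.3, 165.5]
ee_rot: [-0.707, 0.707, -0.0, 0.001]
force: [-0.0, -0.3, -2.5]
grip_width: 0.181
```

>>> drive_tool(
  gripper=[1,1,1,1,1,1,1,1,1,1,1,1],
  offset=[
    [0,0,0],
    [0,0,0],
    [0,0,0],
    [0,0,0],
    [0,0,0],
    [0,0,0],
    [0,0,0],
    [0,0,0],
    [0,0,0],
    [0,0,0],
    [0,0,0],
    [0,0,0],
  ],
  turn=[0,0,0,0,0,0,0,0,0,0,0,0],
)

```text
time_s: 20.22
eef_pos: [481.9, -211.2, 165.3]
ee_rot: [0.707, -0.707, 0.001, -0.001]
force: [-0.3, -0.2, -3.7]
grip_width: 0.178
```

```bash
python3 chk.py 6
python3 - <<'E'
import cv2
a=cv2.imread("pics/side6.png")[130:250,260:430]; b=cv2.imread("pics/top6.png")[190:340,420:580]
cv2.imwrite("pics/crop6.png",cv2.hconcat([cv2.resize(a,(400,300)),cv2.resize(b,(320,300))]))
E
```

```text
20.2167 [-0.64  0.38  1.59  0.    1.18 -0.63] [ 481.90857394 -211.24415734  165.28904779] [-0.30107814 -0.20543645 -3.68367825] [0.01821263 0.00418547 0.03253787] 0.17780671265611725
-0.08875137682836046
side egg [([482.2, -214.2, 94.5], 0.45)]
side dish [([477.0, -214.1, 62.1], 0.61)]
side dish_lip [([576.4, -213.1, 97.0], 0.8)]
side pot_mouth [([578.5, -212.5, 51.4], 0.95), ([479.1, -212.4, 60.8], 0.68), ([369.6, -203.5, 52.3], 0.58)]
top egg [([475.5, -215.4, 100.5], 0.71), ([556.7, -32.2, -0.9], 0.56)]
top dish [([479.3, -212.1, 65.3], 0.85)]
top dish_lip [([578.7, -213.6, 95.6], 0.84)]
top pot_mouth [([576.3, -212.4, 51.7], 0.82), ([365.5, -205.9, 54.7], 0.82)]
```

View pics/crop6.png

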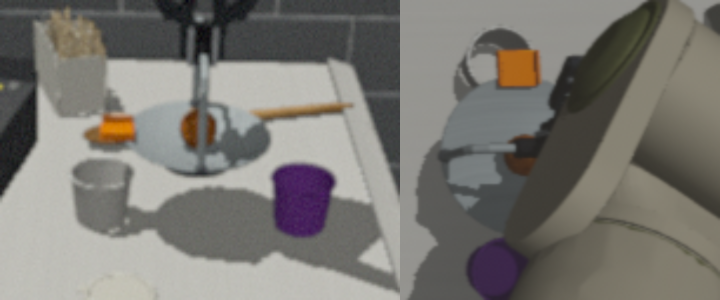

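The lip tip measures about (577.5, -213) and the pot mouth (577.4, -212.5). The underside is about 65 mm up, the egg is centred, and nothing is touching. I'll hand in.

```bash
python3 -c "
from rig import ctrl
print(ctrl.finish_job(), ctrl.sense()['grip_width'])"
```

```text
the job is handed in; nothing more can be done
the job is handed in; nothing more can be done
```

The dish is held level over the steel pot with its lip pointing to the back, and I handed the job in at about 21 s of the 48 s allowed. The hand-in gives no verdict, so I can't confirm how it was judged.

I took the dish by its grip at 40 N and lifted it straight up to about 90 mm. I turned it 87° clockwise in two steps, carried it smoothly to the pot, and lowered it to about 65 mm.

What the last checks showed, just before hand-in:

- **Lip over the pot:** the two cameras put the tip within about 3 mm of the pot's middle in plan, and about 44 mm above the rim. It was only 0.1° off straight back, going by the gripper's own angle.
- **Egg:** in the middle of the dish. The two cameras disagreed by about 7 mm, but either reading is within about 6 mm of the middle, against the 15 mm limit.
- **Dish:** level, with a steady grip and a wrist force of about 3.7 N, which matches its weight.
- **Bystanders:** the pot measured where it stood at the start. I re-checked the tub and dredger only by eye in the camera pictures during the carry, and neither looked moved.

The carry across came up about 8 mm short of the pot; I corrected that before lowering. No check failed.

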